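# Switch on the patio fan under its push-to-open lid

## Task

Switch on the patio fan at its control box, using only touches and pushes, without gripping or lifting any object. Press down on the wide lid (of the larger of the two grey boxes) near its free edge and let go so that the catch springs it ajar by itself; then push the lid up and over until it rests fully back, and push the toggle inside right over to its other side. Leave the narrow lid shut and everything else on the table standing where it is, and finish clear of everything.

Things in the scene. Friction and masses are not known exactly. Their poses are not given: they have to be found in the camera images.
- switch_box: the wider of two fixed grey plastic boxes, 130 (x) x 164 (y) x 65 mm tall; origin under its centre on the table, x from its front (robot side) to its hinge side, z up. Its top is a flush aluminium lid 95 x 130 x 5 mm over x -45..+50, y -65..+65 mm, hinged along the far side. Under it is an open recess of that size: floor 25 mm, rim 65 mm above the table
- switch_lid (a joint): hinge of the wide lid, rad: 0 shut and flush, negative pushed in (stop -0.105), positive open upward, stop 2.2 (leaning back past upright). Spring catch: see switch_catch. Above the ajar angle the lid (120 g) swings freely: before upright it falls back onto the plunger, past about 1.75 rad it falls fully open by itself
- switch_catch (a point): top of the white 10 mm push-to-open plunger under the wide lid, 60 mm in front of the hinge line, y -53 mm in the box; its black body reaches x -19..+15, y -63..-43 mm, 39 mm above the table. Pushing the lid to about -0.06 rad (4.5 mm down at 75 mm from the hinge, about 4 N; 10 N does no harm) frees it; on letting go it lifts the lid to about 0.53 rad in under 1 s. It does not catch again
- switch_lid_hinge (a point): middle of the wide lid's hinge line, 68 mm above the table, at x +52 mm, y 0 of switch_box; the hinge axis is its y axis
- switch_lid_edge (a point): middle of the wide lid's free (front) edge at its top face, 97 mm from the hinge; moves with the lid; when shut 65 mm above the table
- toggle (a joint): the toggle switch under the wide lid, rad: it leans to the box's +y side at 0 (off), upright at 0.5, leans to the -y side at 1.0 (on, stop). Needs about 1 N at the tip and stays where it is left. It starts at 0 to 0.25
- toggle_tip (a point): centre of the 9 mm steel ball at the toggle's tip; the lever turns about a pivot at x -6, y -8 mm of switch_box, 27 mm above the table, and the ball centre is 26 mm from the pivot
- socket_box: the narrower fixed grey plastic box, 130 mm (x) x 104 mm (y) x 65 mm tall, same make, axes and origin, with a flush lid 95 x 70 mm over two sockets; to be left shut
- socket_lid (a joint): hinge of the narrow lid, rad: 0 shut; it has the same catch and springs open to about 0.53 if pushed
- pot: white ceramic succulent pot, 92 mm across, 75 mm tall plus plant; loose, origin under its centre
- tumbler: stainless steel tumbler with clip-on lid, 76 mm across, 155 mm tall; loose, origin under its centre
- jar: clear glass jar, open, 68 mm across, 95 mm tall; loose, origin under its centre; it stands between the two boxes
- trowel: green plastic trowel lying flat, 275 mm long; loose, origin on its underside, 130 mm from the handle's end, blade towards its +x
- fan: small desk fan on an aluminium base 120 x 150 mm, 225 mm tall; loose, origin under its centre
- spray: white spray bottle, 60 mm across, 170 mm tall; loose, origin under its centre
There are look-alikes about, which are no part of the job. Leave any pink look-alike of the socket_box alone.

How it is judged (in metres and radians):
On the way, in this order (a step that is already met when the one before it is completed fails the run):
1. the wide lid is pushed in below flush (value of joint switch_lid below -0.03 rad), for 0.02 s.
2. the wide lid has sprung ajar by itself, with the fingers off the box (value of joint switch_lid between 0.35 and 0.7 rad and contact force between the fingers and switch_box below 0.2 N), for 0.2 s.
3. the wide lid is fully back (value of joint switch_lid above 2 rad), for 0.2 s.
4. the toggle is over on its other side (value of joint toggle above 0.8 rad), for 0.2 s.
At the end, for the whole second after the job is handed in: The wide lid rests fully back (above 2.0 rad), the toggle is over (above 0.8 rad of 1.0), the narrow lid is shut (below 0.1 rad), and no loose thing is more than 30 mm from where it started (value of joint switch_lid above 2 rad and value of joint toggle above 0.8 rad and value of joint socket_lid below 0.1 rad and distance of each of pot, tumbler, jar, trowel, fan, spray from where it was at the start of the episode below 0.03 m); the robot touches nothing.
It fails at once if the narrow lid is opened (value of joint socket_lid above 0.2 rad).
It fails at once if a loose thing is shoved or carried more than 30 mm (distance of any of pot, tumbler, jar, trowel, fan, spray from where it was at the start of the episode above 0.03 m).
It fails at once if a loose thing is tipped over (angle between any of pot, tumbler, jar, trowel, fan, spray's own z axis and vertical above 0.4 rad).
It fails at once if a loose thing is lifted off the table (height (world z) of any of pot, tumbler, jar, trowel, fan, spray above 0.015 m).
It also fails if it takes over 53 s, if anything falls off the work surface, if the arm or the gripper's body presses on something with over 40 N, if the wrist force passes 120 N, or if a joint passes its speed limit or range.

## Robot

A 6-joint arm with a two-finger parallel gripper is mounted at the origin on the work surface. World frame = base frame: x ahead of the robot, y to its left, z up, the work surface at z = 0. Lengths are in mm, angles in rad, forces in N, time in s.
With the tool pointing down it reaches from about 350 to 975 mm from the base axis. Payload 7.1 kg.
Tool frame: the origin (TCP) lies at the very end of the fingers, on their centre line; the grasp point (between the pads) lies 19 mm behind it; z points along the fingers, y is the line along which they close (so a half turn about z gives the same grasp; the last joint's range is limited). The gripper opens to 88 mm and grips with 3 to 60 N. Pads are 20 mm wide; open, the fingers measure 115 mm over their backs; the gripper's body (75 mm by 178 mm) begins 61 mm behind the grasp point.
Start: joints at [-1.256, 0.423, 1.63, -0, 1.089, -0.019], TCP at [204.789, -590.479, 201.875] pointing down, gripper open.
Joint ranges: [-3, 3], [-0.9, 2.11], [0.09, 2.58], [-1.31, 4.45], [0.11, 2.69], [-2.54, 2.54]. Speed limits (rad/s): [2.39, 2.39, 3.01, 3.14, 3.14, 3.14].

## Interface

Orientations are given as a rotation vector (axis times angle).
In Python, from workcell import sensors, imaging, close_job gives the robot as it stands. The module is installed in compiled form; this text tells all that it offers.
- The arm moves only by the tool servo_tool, never from a script. Its argument "steps" is a list of rows, each a list of 3 entries, a list of its own where there are three numbers: the shift along the world's x, y, z in m, then the turn, a rotation vector about the world's x, y, z in degrees, then the opening, from -1 (shut) to 1 (fully open). A call has exactly 8 rows; each row shifts and turns the commanded pose from where the row before left it; what a row does not reach is not made up. A row lasts 1/12 s, in which the tool goes at most 41.7 mm and 7.16 degrees, less where a joint would pass 70% of its speed; a pose out of reach is approached as far as the arm can. A call is refused whole if a number of a shift passes 0.0417 or a number of a turn 7.16, either way. A call with a gripper value outside its range is refused whole. The fingers move at their own pace and stop on an object; the grip force is fixed at half the most. Time passes only in rows, so rows that do not move let the fingers close, or fill a call up. It gives the time, the measured TCP pose, the force, the opening and the grip force at its end, in the units of the state.
- sensors.get_obs(): the state, without advancing time (a new reading comes with each control period).
- imaging.get_image(name): name is "scene" or "top" or "wrist"; returns a dict with "color" (480x640x3 uint8, blue, green, red), "range_z" (480x640 float32, mm along the optical axis (not along the pixel's ray), 0 where there is no reading), "vertical_fov" (degrees; the focal length in pixels is half the picture's height over the tangent of half this angle, whatever the lens; pixels are square), "cx", "cy" (the principal point, pixels), "k1" (the pictures are not rectified: a ray, as slopes to the right and down, at radius r is drawn at 1 + k1 r^2 times it, then the intrinsics apply), "rvec" (rotation vector, rad) and "tvec" (3), from world to camera coordinates, as OpenCV has them; the wrist camera has in their place "tool_from_camera" (4x4, takes a point from camera to tool coordinates, whose origin is the TCP and whose axes are the flange's). Camera axes: x right, y down, z forward; pixel columns grow to the right and rows downward; lengths in mm; the calibration is good to about 2 mm. A picture is of the moment at which its call begins: read the wrist's pose just before it.
- close_job(): hands the job in; it is judged then, once.
The state is a dict: "t": time; "qpos": joint angles; "qvel": joint speeds; "joint_torque": joint torques, N m; "ee_pos": TCP position; "orientation": TCP orientation; "ft_force": force on the tool from outside, world axes, zero at the start; "moment": the same for the moment, N m; "width": finger opening in mm; "grasp_force": force on a finger pad.
Only numpy, scipy, OpenCV 4.12 (cv2) and the standard library are available. Lean on these libraries where they do the work, as an engineer would, in place of code of your own. Each camera call takes 0.05 s, during which the arm holds its last target. There are 200 camera calls.

## Working session

There is one attempt and no reset: what is moved stays moved. The work goes in short steps, Python scripts to look and compute and a tool call to move; the robot and the scene stay as the last step left them, time stands still between calls to the robot, and variables do not carry over. Pictures are saved under pics/ and viewed, at most 10 in all, crops included, and the job is handed in when it is done.

Besides the shell and the picture viewer there is one more tool, called after "Emit:" as name(argument=value, ...) on one line, values as JSON. servo_tool: Moves the arm, as the interface text tells. Its arguments: {"type":"object","properties":{"steps":{"type":"array"}},"required":["steps"]}

```bash
mkdir -p pics
cat > h.py <<'E'
import numpy as np, cv2
from workcell import sensors, imaging
from scipy.spatial.transform import Rotation as R
def grab(n,fn):
    o=sensors.get_obs(); im=imaging.get_image(n); cv2.imwrite(fn,im["color"])
    im["T"]=cam2world(im,o); np.save(fn.replace('.png','.npy'),im,allow_pickle=True); return im
def cam2world(im,o):
    T=np.eye(4)
    if "rvec" in im:
        Rm=R.from_rotvec(np.ravel(im["rvec"])).as_matrix(); T[:3,:3]=Rm.T; T[:3,3]=-Rm.T@np.ravel(im["tvec"])
    else:
        W=np.eye(4); W[:3,:3]=R.from_rotvec(o["orientation"]).as_matrix(); W[:3,3]=o["ee_pos"]
        T=W@np.array(im["tool_from_camera"])
    return T
def load(fn): return np.load(fn,allow_pickle=True).item()
def ray(im,uv):
    f=240/np.tan(np.radians(im["vertical_fov"])/2)
    K=np.array([[f,0,im["cx"]],[0,f,im["cy"]],[0,0,1]])
    d=(np.array(uv,float).reshape(-1,2)-K[:2,2])/f
    x=d.copy()
    for _ in range(30): x=d/(1+im["k1"]*(x**2).sum(1,keepdims=True))
    return np.c_[x,np.ones(len(x))]
def pts(im,uv,z=None):
    """world points from depth, or on plane z"""
    r=ray(im,uv); T=im["T"]
    if z is None:
        q=np.array(uv).reshape(-1,2).round().astype(int); s=im["range_z"][q[:,1],q[:,0]]
    else: s=(z-T[2,3])/(r@T[:3,:3].T)[:,2]
    return (r*np.reshape(s,(-1,1)))@T[:3,:3].T+T[:3,3]
E
python3 - <<'E'
from h import *
o=sensors.get_obs(); print({k:np.round(v,3) for k,v in o.items()})
for n in ("top","scene"):
    im=grab(n,f"pics/{n}0.png"); print(n,im["T"].round(2),im["k1"],im["vertical_fov"])
E
```

```text
{'t': np.float64(0.0), 'qpos': array([-1.256,  0.424,  1.631,  0.   ,  1.089, -0.019]), 'qvel': array([-0.   ,  0.   , -0.002, -0.001, -0.001, -0.001]), 'joint_torque': array([ 3.0000e-03, -5.4462e+01, -2.7367e+01,  6.4000e-02,  2.3000e-02,
       -0.0000e+00]), 'ee_pos': array([ 204.626, -589.938,  201.111]), 'orientation': array([-3.096, -0.522,  0.   ]), 'ft_force': array([-0.567,  0.723, -0.035]), 'moment': array([ 0.005, -0.052, -0.015]), 'grasp_force': np.float64(0.0), 'width': np.float64(87.839)}
top [[-2.00000e-02 -1.00000e+00  9.00000e-02  4.11840e+02]
 [-1.00000e+00  2.00000e-02  1.00000e-02 -1.18700e+02]
 [-1.00000e-02 -9.00000e-02 -1.00000e+00  1.33605e+03]
 [ 0.00000e+00  0.00000e+00  0.00000e+00  1.00000e+00]] -0.05212901597977971 47.08133547414405
scene [[-8.80000e-01  3.50000e-01 -3.20000e-01  9.32370e+02]
 [ 4.70000e-01  6.70000e-01 -5.70000e-01  5.76280e+02]
 [ 2.00000e-02 -6.50000e-01 -7.60000e-01  1.00477e+03]
 [ 0.00000e+00  0.00000e+00  0.00000e+00  1.00000e+00]] -0.007773031793624223 44.84871680902047
```

View pics/top0.png

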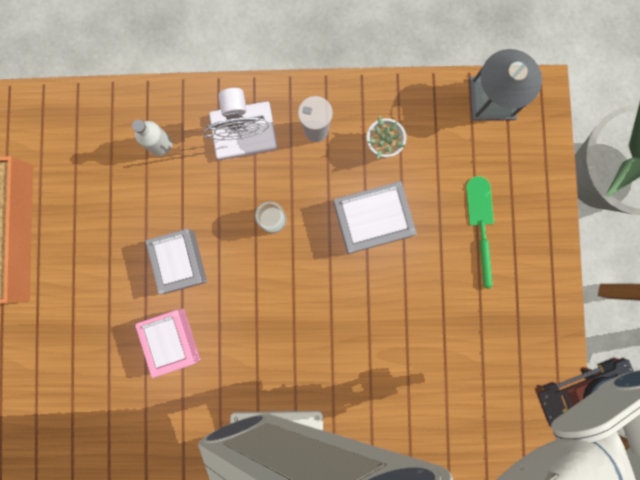

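View pics/scene0.png

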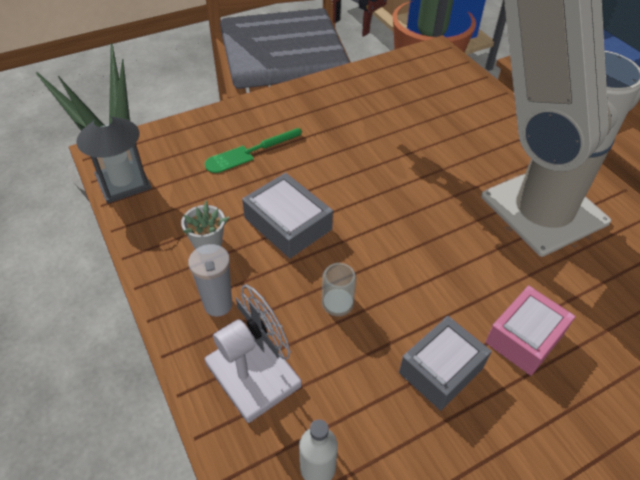

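The top view shows the wide box around (375,216), the jar at (270,217), the pot at (386,137), the tumbler at (315,118), and the narrow box at (176,261) with a pink look-alike at (168,343). I'll enlarge the wide box next.

Run:
```python
import cv2
a=cv2.imread("pics/top0.png")[165:265,320:430]
cv2.imwrite("pics/c1.png",cv2.resize(a,None,fx=6,fy=6,interpolation=cv2.INTER_CUBIC))
```

```text
(no output)
```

View pics/c1.png

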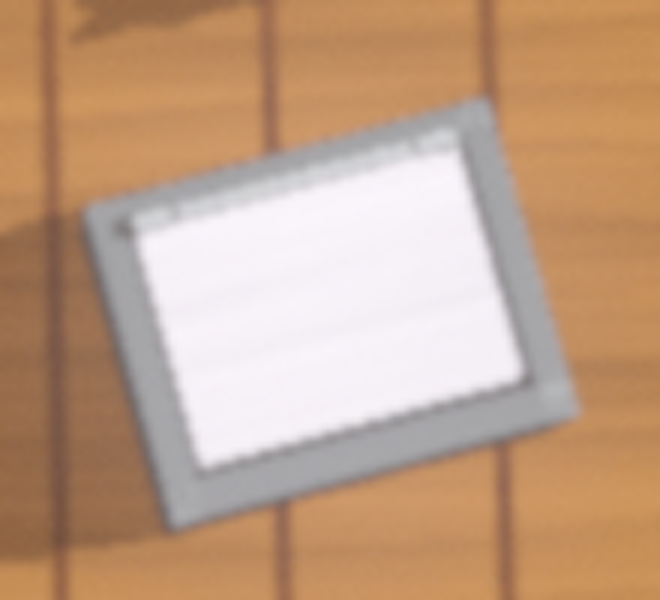

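The crop shows the hinge strip along the far (upper) edge. Rim corners are at about (88,208), (488,98), (578,412) and (172,530). Lid corners are at (135,225), (465,145), (527,380) and (200,468).

Run:
```python
from h import *
im=load("pics/top0.npy")
def c(p): return (np.array(p)+.5)/6-.5+[320,165]
rim=pts(im,c([(88,208),(488,98),(578,412),(172,530)]),65)
lid=pts(im,c([(135,218),(463,138),(527,380),(200,468)]),65)
M=np.array([(65,82),(65,-82),(-65,-82),(-65,82),(50,65),(50,-65),(-45,-65),(-45,65)],float)
P=np.r_[rim,lid][:,:2]
mc=M.mean(0);pc=P.mean(0);U,S,V=np.linalg.svd((M-mc).T@(P-pc));Rm=V.T@U.T
t=pc-Rm@mc; print("box",t,np.degrees(np.arctan2(Rm[1,0],Rm[0,0])));print((M@Rm.T+t-P).round(1))
print(pts(im,[(375,216),(370,230)]))
for n,p,z in [("pot",(386,137),75),("jar",(271,216),95),("tumbler",(316,110),155),("trowel",(480,205),5)]: print(n,pts(im,[p],z).round())
for n,l in [("P_edge",(-33,0)),("hinge",(52,0)),("tip0",(-6,4)),("tip1",(-6,-20)),("front",(-45,0))]: print(n,Rm@l+t)
```

```text
box [ 562.31916073 -243.54027203] 13.766933575266432
[[ 2.1  1.5]
 [ 1.3 -1. ]
 [-1.5 -1.5]
 [ 1.6 -0.1]
 [-4.1 -0.5]
 [-1.8  1.6]
 [ 1.   0.5]
 [ 1.4 -0.5]]
[[ 562.49962469 -243.57605781   64.8891835 ]
 [ 529.94123463 -230.84592038   66.67935816]]
pot [[ 747. -274.   75.]]
jar [[564.  -5.  95.]]
tumbler [[ 790. -112.  155.]]
trowel [[ 591. -507.    5.]]
P_edge [ 530.26719199 -251.39337967]
hinge [ 612.8252933  -231.16567817]
tip0 [ 555.53963821 -241.08302266]
tip1 [ 561.25098923 -264.39354538]
front [ 518.61193062 -254.24905518]
```

Emit:
servo_tool(steps=[[[0.0206,0.0212,0],[0,0,-0.7],-1],[[0.0206,0.0212,0],[0,0,-0.7],-1],[[0.0206,0.0212,0],[0,0,-0.7],-1],[[0.0206,0.0212,0],[0,0,-0.7],-1],[[0.0206,0.0212,0],[0,0,-0.7],-1],[[0.0206,0.0212,0],[0,0,-0.7],-1],[[0.0206,0.0212,0],[0,0,-0.6],-1],[[0.0206,0.0212,0],[0,0,-0.6],-1]])

```text
t: 0.77
ee_pos: [370.2, -419.5, 201.6]
orientation: [-3.119, -0.374, 0.001]
ft_force: [0.2, -0.1, -0.2]
width: 38.0
grasp_force: 0.0
```

Emit:
servo_tool(steps=[[[0.0206,0.0212,0],[0,0,0],-1],[[0.0206,0.0212,0],[0,0,0],-1],[[0.0206,0.0212,0],[0,0,0],-1],[[0.0206,0.0212,0],[0,0,0],-1],[[0.0206,0.0212,0],[0,0,0],-1],[[0.0206,0.0212,0],[0,0,0],-1],[[0.0206,0.0212,0],[0,0,0],-1],[[0.0206,0.0212,0],[0,0,0],-1]])

```text
t: 1.43
ee_pos: [535.0, -249.9, 201.5]
orientation: [-3.119, -0.375, 0.001]
ft_force: [0.1, -0.3, 0.6]
width: 0.4
grasp_force: 0.0
```

Emit:
servo_tool(steps=[[[0,0,-0.015],[0,0,0],-1],[[0,0,-0.015],[0,0,0],-1],[[0,0,-0.015],[0,0,0],-1],[[0,0,-0.015],[0,0,0],-1],[[0,0,-0.015],[0,0,0],-1],[[0,0,-0.015],[0,0,0],-1],[[0,0,0],[0,0,0],-1],[[0,0,0],[0,0,0],-1]])

```text
t: 2.1
ee_pos: [533.7, -250.9, 111.1]
orientation: [-3.118, -0.375, 0.003]
ft_force: [1.1, -0.5, 0.8]
width: 0.6
grasp_force: 0.0
```

Emit:
servo_tool(steps=[[[0,0,-0.01],[0,0,0],-1],[[0,0,-0.01],[0,0,0],-1],[[0,0,-0.01],[0,0,0],-1],[[0,0,-0.008],[0,0,0],-1],[[0,0,-0.006],[0,0,0],-1],[[0,0,-0.002],[0,0,0],-1],[[0,0,-0.001],[0,0,0],-1],[[0,0,0],[0,0,0],-1]])

```text
t: 2.77
ee_pos: [534.5, -251.3, 64.7]
orientation: [-3.119, -0.375, 0.0]
ft_force: [-0.3, -0.8, 0.7]
width: 0.3
grasp_force: 0.0
```

Emit:
servo_tool(steps=[[[0,0,-0.001],[0,0,0],-1],[[0,0,-0.001],[0,0,0],-1],[[0,0,-0.001],[0,0,0],-1],[[0,0,-0.001],[0,0,0],-1],[[0,0,-0.001],[0,0,0],-1],[[0,0,-0.001],[0,0,0],-1],[[0,0,0],[0,0,0],-1],[[0,0,0],[0,0,0],-1]])

```text
t: 3.43
ee_pos: [534.3, -251.3, 58.8]
orientation: [-3.119, -0.375, 0.0]
ft_force: [0.7, 0.0, -0.1]
width: 0.4
grasp_force: 0.0
```

Run:
```python
from h import *
o=sensors.get_obs(); print(o["ft_force"],o["ee_pos"])
im=grab("wrist","pics/w1.png"); s=load("pics/w1.npy")
t=grab("scene","pics/s1.png"); print(sensors.get_obs()["ft_force"])
b=t["color"][120:300,190:390]
cv2.imwrite("pics/ws1.png",np.hstack([cv2.resize(im["color"],(400,300)),cv2.resize(b,(333,300))]))
```

```text
[ 0.69129907  0.03859845 -0.05857105] [ 534.32836092 -251.27084184   58.79807741]
[0.18319339 0.18112386 0.29862999]
```

View pics/ws1.png

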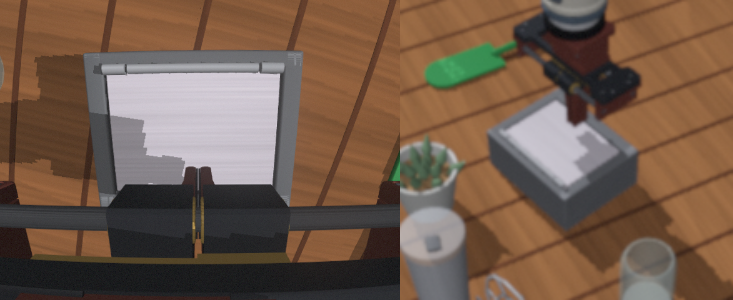

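The fingers are over the middle of the lid near its front edge, but no force is showing yet. I'll go down in small steps.

Run:
```python
from h import *
s=load("pics/w1.npy")
f=lambda u,v:(u*1.6,v*1.6)
print(pts(s,[f(130,100),f(190,90),f(260,100),f(140,150),f(260,160),f(95,150),f(288,150)]).round(1))
```

```text
[[ 580.3 -185.9   64.8]
 [ 598.1 -228.6   66.6]
 [ 603.6 -281.8   65.2]
 [ 543.9 -200.7   66.4]
 [ 558.3 -295.7   65.6]
 [ 535.  -165.    65.5]
 [ 571.5 -315.5   65.3]]
```

Emit:
servo_tool(steps=[[[0,0,-0.001],[0,0,0],-1],[[0,0,0],[0,0,0],-1],[[0,0,-0.001],[0,0,0],-1],[[0,0,0],[0,0,0],-1],[[0,0,0],[0,0,0],-1],[[0,0,0],[0,0,0],-1],[[0,0,0],[0,0,0],-1],[[0,0,0],[0,0,0],-1]])

```text
t: 4.2
ee_pos: [534.4, -251.3, 56.9]
orientation: [3.119, 0.375, 0.0]
ft_force: [-0.8, -0.1, -0.3]
width: 0.5
grasp_force: 0.0
```

Emit:
servo_tool(steps=[[[0,0,-0.001],[0,0,0],-1],[[0,0,0],[0,0,0],-1],[[0,0,-0.001],[0,0,0],-1],[[0,0,0],[0,0,0],-1],[[0,0,-0.001],[0,0,0],-1],[[0,0,0],[0,0,0],-1],[[0,0,0],[0,0,0],-1],[[0,0,0],[0,0,0],-1]])

```text
t: 4.87
ee_pos: [534.4, -251.3, 53.8]
orientation: [-3.119, -0.375, 0.0]
ft_force: [-0.3, -0.1, -0.7]
width: 0.5
grasp_force: 0.0
```

Run:
```python
from h import *
im=grab("wrist","pics/w2.png")
t=grab("scene","pics/s2.png"); o=sensors.get_obs(); print(o["ft_force"],o["qpos"],o["joint_torque"])
b=t["color"][150:280,220:360]
cv2.imwrite("pics/ws2.png",np.hstack([cv2.resize(im["color"][80:400,120:520],(400,320)),cv2.resize(b,(345,320),interpolation=cv2.INTER_CUBIC)]))
```

```text
[-0.16454697 -0.07128485  0.0630137 ] [-4.59689414e-01  5.75194484e-01  1.79098164e+00  2.30578061e-05
  7.75336010e-01  8.71557681e-01] [ 8.14560008e-04 -5.56425154e+01 -1.98196489e+01  4.09388111e-02
 -4.52837907e-02  4.07919245e-07]
```

View pics/ws2.png

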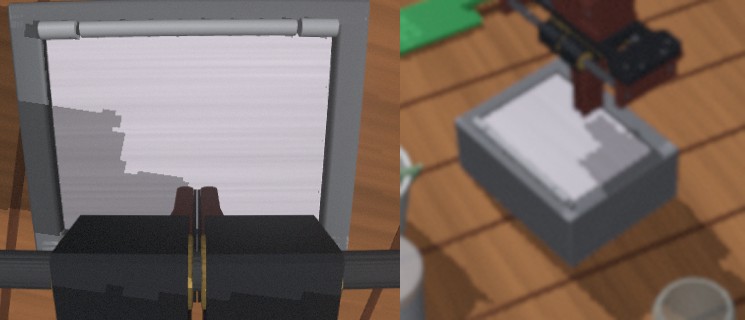

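The fingertip at about (590,115) still seems to be above the lid. I'll measure where it is.

Run:
```python
from h import *
s=load("pics/s2.npy")
for u in (291,294,297,300,303):
    uv=[(u,v) for v in range(184,204,2)]
    print(u,[tuple(int(a) for a in p) for p in pts(s,uv).round()])
```

```text
291 [(547, -251, 111), (548, -250, 106), (548, -251, 100), (547, -252, 92), (547, -252, 85), (548, -250, 81), (543, -261, 63), (546, -256, 62), (548, -252, 60), (552, -243, 64)]
294 [(545, -241, 119), (544, -242, 112), (545, -242, 106), (545, -241, 101), (545, -242, 93), (544, -244, 84), (544, -243, 80), (541, -250, 65), (543, -247, 63), (547, -239, 65)]
297 [(538, -239, 118), (539, -238, 113), (539, -239, 106), (538, -239, 99), (538, -241, 92), (539, -240, 87), (539, -240, 80), (535, -247, 65), (538, -242, 65), (541, -236, 65)]
300 [(531, -239, 115), (530, -242, 105), (532, -238, 103), (529, -244, 91), (530, -241, 88), (531, -240, 82), (526, -251, 64), (529, -244, 65), (531, -241, 63), (534, -234, 64)]
303 [(473, -340, 0), (477, -333, 1), (507, -272, 62), (512, -263, 66), (514, -260, 63), (517, -253, 64), (519, -248, 63), (522, -242, 63), (525, -237, 63), (528, -231, 64)]
```

The fingertip is really about 22–24 mm above the reported TCP. I'll keep lowering until there's contact.

Emit:
servo_tool(steps=[[[0,0,-0.0015],[0,0,0],-1],[[0,0,-0.0015],[0,0,0],-1],[[0,0,-0.0015],[0,0,0],-1],[[0,0,-0.0015],[0,0,0],-1],[[0,0,-0.0015],[0,0,0],-1],[[0,0,-0.001],[0,0,0],-1],[[0,0,0],[0,0,0],-1],[[0,0,0],[0,0,0],-1]])

```text
t: 5.63
ee_pos: [534.3, -251.2, 45.3]
orientation: [-3.119, -0.375, 0.0]
ft_force: [0.0, 0.6, 0.3]
width: 0.5
grasp_force: 0.0
```

Emit:
servo_tool(steps=[[[0,0,-0.001],[0,0,0],-1],[[0,0,0],[0,0,0],-1],[[0,0,-0.001],[0,0,0],-1],[[0,0,0],[0,0,0],-1],[[0,0,-0.001],[0,0,0],-1],[[0,0,0],[0,0,0],-1],[[0,0,0],[0,0,0],-1],[[0,0,0],[0,0,0],-1]])

```text
t: 6.3
ee_pos: [534.6, -251.4, 42.5]
orientation: [3.119, 0.375, 0.001]
ft_force: [1.5, 0.7, 3.0]
width: 0.4
grasp_force: 1.5
```

Contact is at about ee z 43.5, so the tip is roughly 21 mm above the reading. Now the press.

Emit:
servo_tool(steps=[[[0,0,-0.001],[0,0,0],-1],[[0,0,-0.001],[0,0,0],-1],[[0,0,-0.001],[0,0,0],-1],[[0,0,-0.001],[0,0,0],-1],[[0,0,-0.0005],[0,0,0],-1],[[0,0,0],[0,0,0],-1],[[0,0,0],[0,0,0],-1],[[0,0,0],[0,0,0],-1]])

```text
t: 6.97
ee_pos: [534.5, -251.4, 37.9]
orientation: [3.119, 0.375, 0.0]
ft_force: [2.2, 0.5, 3.9]
width: 0.7
grasp_force: 1.4
```

Emit:
servo_tool(steps=[[[0,0,-0.001],[0,0,0],-1],[[0,0,0],[0,0,0],-1],[[0,0,0],[0,0,0],-1],[[0,0,0.04],[0,0,0],-1],[[0,0,0.04],[0,0,0],-1],[[0,0,0.04],[0,0,0],-1],[[0,0,0.02],[0,0,0],-1],[[0,0,0],[0,0,0],-1]])

```text
t: 7.63
ee_pos: [536.3, -252.5, 181.5]
orientation: [3.115, 0.375, 0.009]
ft_force: [0.4, -0.2, -0.5]
width: 0.4
grasp_force: 0.0
```

Emit:
servo_tool(steps=[[[-0.02,-0.005,0],[0,0,0],-1],[[-0.02,-0.005,0],[0,0,0],-1],[[-0.02,-0.005,0],[0,0,0],-1],[[-0.015,-0.0035,0],[0,0,0],-1],[[0,0,0],[0,0,0],-1],[[0,0,0],[0,0,0],-1],[[0,0,0],[0,0,0],-1],[[0,0,0],[0,0,0],-1]])

```text
t: 8.3
ee_pos: [460.2, -269.7, 176.7]
orientation: [-3.119, -0.376, -0.0]
ft_force: [0.7, -0.4, 0.9]
width: 0.5
grasp_force: 0.0
```

Run:
```python
from h import *
im=grab("wrist","pics/w3.png"); t=grab("scene","pics/s3.png")
cv2.imwrite("pics/ws3.png",np.hstack([cv2.resize(im["color"],(400,300)),cv2.resize(t["color"][130:280,200:360],(320,300),interpolation=cv2.INTER_CUBIC)]))
```

```text
(no output)
```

View pics/ws3.png

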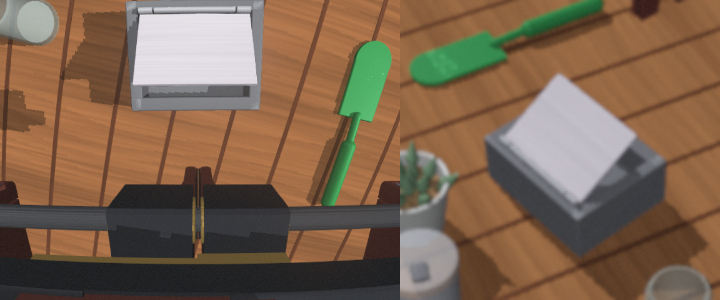

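The lid has sprung ajar, with its opening facing the robot. Next I'll bring the fingertip down in front of the free edge, just below it.

Emit:
servo_tool(steps=[[[0,0,-0.026],[0,0,0],-1],[[0,0,-0.026],[0,0,0],-1],[[0,0,-0.026],[0,0,0],-1],[[0,0,-0.026],[0,0,0],-1],[[0.0133,0.0033,0],[0,0,0],-1],[[0.0133,0.0033,0],[0,0,0],-1],[[0.0133,0.0033,0],[0,0,0],-1],[[0.0133,0.0033,0],[0,0,0],-1]])

```text
t: 9.07
ee_pos: [516.0, -256.7, 74.7]
orientation: [3.117, 0.376, 0.005]
ft_force: [0.3, 0.4, -0.1]
width: 0.4
grasp_force: 0.0
```

Emit:
servo_tool(steps=[[[0.0051,0.0012,0.003],[0,0,0],-1],[[0.0051,0.0012,0.003],[0,0,0],-1],[[0.0042,0.001,0.006],[0,0,0],-1],[[0.0042,0.001,0.006],[0,0,0],-1],[[0.005,0.0012,0.005],[0,0,0],-1],[[0.005,0.0012,0.005],[0,0,0],-1],[[0.0058,0.0014,0.0045],[0,0,0],-1],[[0.0058,0.0014,0.0045],[0,0,0],-1]])

```text
t: 9.73
ee_pos: [554.3, -246.8, 111.2]
orientation: [3.118, 0.376, 0.003]
ft_force: [-0.9, -0.9, 0.8]
width: 0.4
grasp_force: 0.3
```

Run:
```python
from h import *
im=grab("wrist","pics/w4.png"); t=grab("scene","pics/s4.png")
cv2.imwrite("pics/ws4.png",np.hstack([cv2.resize(im["color"],(400,300)),cv2.resize(t["color"][110:260,200:360],(320,300),interpolation=cv2.INTER_CUBIC)]))
```

```text
(no output)
```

View pics/ws4.png

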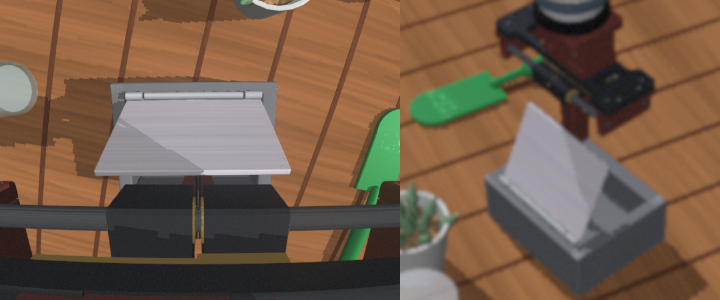

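The lid is riding up on the fingers at about 1.1 rad. Continuing along the arc.

Emit:
servo_tool(steps=[[[0.0063,0.0015,0.003],[0,0,0],-1],[[0.0063,0.0015,0.003],[0,0,0],-1],[[0.0066,0.0016,0.0025],[0,0,0],-1],[[0.0066,0.0016,0.0025],[0,0,0],-1],[[0.008,0.002,0.001],[0,0,0],-1],[[0.008,0.002,0.001],[0,0,0],-1],[[0.0073,0.0018,0],[0,0,0],-1],[[0.0073,0.0018,-0.001],[0,0,0],-1]])

```text
t: 10.5
ee_pos: [610.3, -233.0, 122.0]
orientation: [3.119, 0.376, 0.001]
ft_force: [-0.1, 0.6, 0.0]
width: 0.3
grasp_force: 0.1
```

Emit:
servo_tool(steps=[[[0.0063,0.0015,-0.001],[0,0,0],-1],[[0.0063,0.0015,-0.001],[0,0,0],-1],[[0.0063,0.0015,0],[0,0,0],-1],[[0,0,0],[0,0,0],-1],[[0,0,0],[0,0,0],-1],[[0,0,0],[0,0,0],-1],[[0,0,0],[0,0,0],-1],[[0,0,0],[0,0,0],-1]])

```text
t: 11.17
ee_pos: [627.8, -228.8, 119.9]
orientation: [-3.119, -0.375, 0.0]
ft_force: [-0.6, -0.2, -0.4]
width: 0.5
grasp_force: 0.0
```

Emit:
servo_tool(steps=[[[-0.02,0.0038,0.005],[0,0,0],-1],[[-0.02,0.0038,0.005],[0,0,0],-1],[[-0.02,0.0037,0],[0,0,0],-1],[[-0.019,0.0037,0],[0,0,0],-1],[[0,0,0],[0,0,0],-1],[[0,0,0],[0,0,0],-1],[[0,0,0],[0,0,0],-1],[[0,0,0],[0,0,0],-1]])

```text
t: 11.83
ee_pos: [550.4, -214.1, 130.1]
orientation: [3.118, 0.375, 0.002]
ft_force: [0.3, -0.4, 0.8]
width: 0.4
grasp_force: 0.0
```

Run:
```python
from h import *
print(sensors.get_obs()["ee_pos"])
im=grab("wrist","pics/w5.png"); t=grab("scene","pics/s5.png")
cv2.imwrite("pics/ws5.png",np.hstack([im["color"][100:480,120:520],cv2.resize(t["color"][130:280,200:360],(400,380),interpolation=cv2.INTER_CUBIC)]))
```

```text
[ 550.36079972 -214.08857812  130.14591133]
```

View pics/ws5.png

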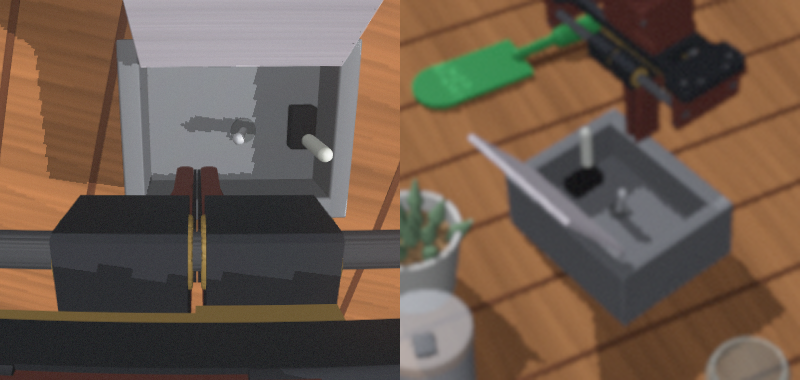

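The lid is fully back. The toggle ball is at about (238,139) in the wrist crop and the sprung-up plunger tip at about (323,154). I'll measure both, since the gripper body has to clear the plunger.

Run:
```python
from h import *
w=load("pics/w5.npy"); s=load("pics/s5.npy")
a=np.radians(13.8);Rm=np.array([[np.cos(a),np.sin(a)],[-np.sin(a),np.cos(a)]])
def loc(P): return np.c_[(P[:,:2]-[562.3,-243.5])@Rm.T,P[:,2]].round(1)
print("ball",loc(pts(w,[(358,239)],50)),"depth",loc(pts(w,[(357,238),(358,239),(359,240)])))
print("plunger w",loc(pts(w,[(442,254),(440,252)])))
f=lambda p:(200+p[0]*.4,130+p[1]*150/380)
print("plunger s",loc(pts(s,[f((187,131)),f((187,135)),f((187,145))])), "ball s",loc(pts(s,[f((222,192)),f((222,195))])))
# finger & gripper underside heights in scene
for p in [(242,137),(242,130),(300-20,120),(290,125),(230,85),(240,100),(235,95)]: print(p,loc(pts(s,[f(p)])))
```

```text
ball [[-5.2  1.8 50. ]] depth [[-2.7  3.4 56.9]
 [-3.5  2.6 57. ]
 [-4.   2.  57.6]]
plunger w [[ -4.5 -46.8  91.9]
 [ -3.2 -45.6  91.5]]
plunger s [[ -5.4 -47.1  93.5]
 [ -3.9 -45.5  90.7]
 [ -4.8 -47.7  76. ]] ball s [[-2.   4.1 58.4]
 [-2.5  3.3 53.4]]
(242, 137) [[  3.2  40.2 156.1]]
(242, 130) [[  5.8  43.5 168.2]]
(280, 120) [[ 26.5 113.8 243.1]]
(290, 125) [[-145.3  -64.4   -0.5]]
(230, 85) [[ 28.8  58.  241.1]]
(240, 100) [[  8.   44.6 203.3]]
(235, 95) [[  7.2  37.4 203.2]]
```

Emit:
servo_tool(steps=[[[0,0,-0.02],[0,0,0],-1],[[0,0,-0.02],[0,0,0],-1],[[0,0,-0.02],[0,0,0],-1],[[0,0,-0.02],[0,0,0],-1],[[0,0,-0.015],[0,0,0],-1],[[0,0,-0.012],[0,0,0],-1],[[0,0,0],[0,0,0],-1],[[0,0,0],[0,0,0],-1]])

```text
t: 12.6
ee_pos: [549.1, -213.6, 22.4]
orientation: [-3.119, -0.376, 0.001]
ft_force: [-0.3, 1.0, 0.3]
width: 0.4
grasp_force: 0.0
```

Emit:
servo_tool(steps=[[[0.0007,-0.0029,0],[0,0,0],-1],[[0.0007,-0.0029,0],[0,0,0],-1],[[0.0007,-0.0029,0],[0,0,0],-1],[[0.0007,-0.0029,0],[0,0,0],-1],[[0.0007,-0.0029,0],[0,0,0],-1],[[0.0007,-0.0029,0],[0,0,0],-1],[[0.0007,-0.0029,0],[0,0,0],-1],[[0.0007,-0.0029,0],[0,0,0],-1]])

```text
t: 13.27
ee_pos: [554.7, -237.1, 22.9]
orientation: [-3.119, -0.375, 0.0]
ft_force: [-0.7, 1.8, 0.6]
width: 0.6
grasp_force: 0.6
```

Emit:
servo_tool(steps=[[[0.0005,-0.0019,0],[0,0,0],-1],[[0.0005,-0.0019,0],[0,0,0],-1],[[0.0005,-0.0019,0],[0,0,0],-1],[[0.0005,-0.0019,0],[0,0,0],-1],[[0,0,0],[0,0,0],-1],[[0,0,0],[0,0,0],-1],[[0,0,0],[0,0,0],-1],[[0,0,0],[0,0,0],-1]])

```text
t: 13.93
ee_pos: [556.7, -244.5, 22.9]
orientation: [3.119, 0.376, 0.0]
ft_force: [-0.9, -0.7, -0.1]
width: 0.5
grasp_force: 0.0
```

Emit:
servo_tool(steps=[[[0.0003,-0.001,0],[0,0,0],-1],[[0.0003,-0.001,0],[0,0,0],-1],[[0.0003,-0.001,0],[0,0,0],-1],[[0.0003,-0.001,0],[0,0,0],-1],[[0,0,0],[0,0,0],-1],[[0,0,0],[0,0,0],-1],[[0,0,0],[0,0,0],-1],[[0,0,0],[0,0,0],-1]])

```text
t: 14.6
ee_pos: [557.9, -248.6, 22.9]
orientation: [3.119, 0.375, 0.0]
ft_force: [0.2, 1.2, -0.8]
width: 0.8
grasp_force: 0.3
```

Emit:
servo_tool(steps=[[[0.0003,-0.001,0],[0,0,0],-1],[[0.0003,-0.001,0],[0,0,0],-1],[[0.0003,-0.001,0],[0,0,0],-1],[[0.0003,-0.001,0],[0,0,0],-1],[[0,0,0],[0,0,0],-1],[[0,0,0],[0,0,0],-1],[[0,0,0],[0,0,0],-1],[[0,0,0],[0,0,0],-1]])

```text
t: 15.27
ee_pos: [557.8, -249.4, 22.6]
orientation: [-3.114, -0.374, 0.004]
ft_force: [-1.3, 13.2, 5.0]
width: 0.3
grasp_force: 7.1
```

Run:
```python
from h import *
print(sensors.get_obs()["ft_force"])
im=grab("wrist","pics/w6.png"); t=grab("scene","pics/s6.png")
cv2.imwrite("pics/ws6.png",np.hstack([im["color"][100:480,120:520],cv2.resize(t["color"][160:240,235:320],(400,380),interpolation=cv2.INTER_CUBIC)]))
```

```text
[-1.27173412 13.24833018  5.03236951]
```

View pics/ws6.png

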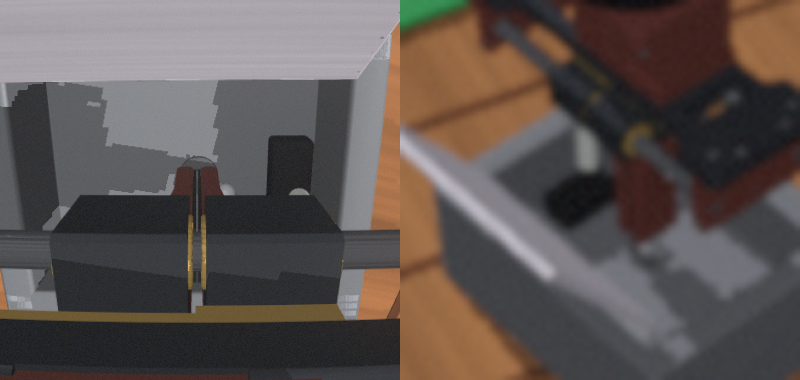

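The ball is now on the right (-y) side of the fingers, and the 13 N reading says the toggle is on its stop. I'll back off and lift clear.

Emit:
servo_tool(steps=[[[-0.0024,0.0097,0],[0,0,0],-1],[[-0.0012,0.005,0],[0,0,0],-1],[[0,0,0.03],[0,0,0],-1],[[0,0,0.035],[0,0,0],-1],[[0,0,0.035],[0,0,0],-1],[[0,0,0.035],[0,0,0],-1],[[0,0,0.035],[0,0,0],-1],[[0,0,0.02],[0,0,0],-1]])

```text
t: 16.03
ee_pos: [557.0, -238.7, 217.3]
orientation: [3.116, 0.375, 0.008]
ft_force: [1.0, 1.4, 0.0]
width: 0.8
grasp_force: 0.0
```

Emit:
servo_tool(steps=[[[-0.025,-0.005,0],[0,0,0],-1],[[-0.025,-0.005,0],[0,0,0],-1],[[-0.025,-0.005,0],[0,0,0],-1],[[-0.015,-0.005,0],[0,0,0],-1],[[0,0,0],[0,0,0],-1],[[0,0,0],[0,0,0],-1],[[0,0,0],[0,0,0],-1],[[0,0,0],[0,0,0],-1]])

```text
t: 16.7
ee_pos: [466.6, -257.9, 212.9]
orientation: [3.119, 0.376, 0.001]
ft_force: [-0.4, -0.0, -1.2]
width: 0.4
grasp_force: 0.0
```

Run:
```python
from h import *
im=grab("wrist","pics/w7.png"); t=grab("scene","pics/s7.png")
cv2.imwrite("pics/ws7.png",np.hstack([cv2.resize(im["color"][:300,160:480],(400,375)),cv2.resize(t["color"],(400,375))]))
```

```text
(no output)
```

View pics/ws7.png

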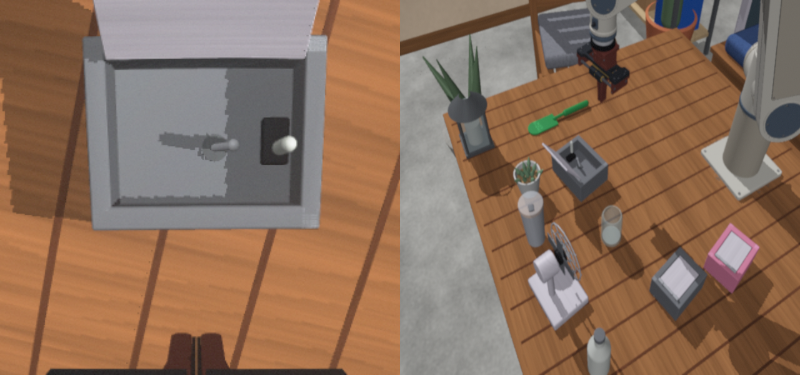

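The toggle now leans to the right (-y), with its ball at (232,145). The lid is fully back, the narrow lid is shut and nothing else has moved.

```bash
python3 -c "
from workcell import close_job; print(close_job())"
```

```text
the job is handed in; nothing more can be done
None
```

The patio fan is switched on at its box: the wide lid sprang ajar by itself, now rests fully back, and the toggle is pushed over to its stop. The narrow lid is shut, nothing else has visibly moved, and the arm is clear; I handed the job in at about 17 s, and no verdict came back.

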